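# Peel the top tray off a sticky stack and present it over the tube rack

### The arm

A 7-joint arm with a two-finger parallel gripper is mounted at the origin on a cart in front of the work surface, level with it; the furniture and walls round the work are solid. World frame = base frame: x ahead of the robot, y to its left, z up, the work surface at z = 0. Lengths are in mm, angles in rad, forces in N, time in s.
With the tool pointing down it reaches from about 425 to 875 mm from the base axis. Payload 4.7 kg.
Tool frame: the origin (TCP) lies at the very end of the fingers, on their centre line; the grasp point (between the pads) lies 19 mm behind it; z points along the fingers, y is the line along which they close (so a half turn about z gives the same grasp; the last joint's range is limited). The gripper opens to 87 mm and grips with 3 to 60 N. Pads are 19 mm wide; open, the fingers measure 117 mm over their backs; the gripper's body (75 mm by 190 mm) begins 51 mm behind the grasp point.
Start: joints at [-1.329, 0.321, -0.07, 1.45, 0.023, 1.371, -0.057], TCP at [146.819, 633.222, 222.587] pointing down, gripper open.
Joint ranges: [-2.86, 2.86], [-0.3, 2.09], [-1.38, 1.24], [0.06, 2.45], [-1.56, 4.7], [0.09, 2.05], [-2.69, 2.69]. Speed limits (rad/s): [2.57, 2.57, 3.14, 3.14, 3.14, 3.14, 3.14].

### API

Orientations are given as a unit quaternion [w, x, y, z].
In Python, from station import * gives the robot as it stands. The module is installed in compiled form; this text tells all that it offers.
- The arm moves only by the tool play_rows, never from a script. Its argument "moves" is a list of rows, each an object of numbers: "hand": the finger opening in cm, from 0 to 8.7; "dx", "dy", "dz": the shift along the tool's x, y, z in cm; "wx", "wy", "wz": the turn, a rotation vector about the tool's x, y, z in rad. In form: [{"hand": .., "dx": .., "dy": .., "dz": .., "wx": .., "wy": .., "wz": ..}, ...]. A call has 1 to 5 rows; each row shifts and turns the commanded pose from where the row before left it, along the tool's axes as they then stand; what a row does not reach is not made up. A row lasts 1/12 s, in which the tool goes at most 41.7 mm and 7.16 degrees, less where a joint would pass 70% of its speed; a pose out of reach is approached as far as the arm can. A call with a gripper value outside its range is refused whole. The fingers move at their own pace and stop on an object; "newtons" is the grip in N (left out, the last holds). Time passes only in rows, so rows that do not move let the fingers close. It gives the time, the measured TCP pose, the force, the opening and the grip force at its end, in the units of the state.
- state(): the state, without advancing time (a new reading comes with each control period).
- snapshot(name): name is "scene" or "top"; returns (picture, depth): 384x512x3 uint8, red, green, blue; 384x512 float32, mm along the optical axis (not along the pixel's ray), 0 where there is no reading.
- calibration(name): a dict with "vertical_fov" (degrees; the focal length in pixels is half the picture's height over the tangent of half this angle, whatever the lens; pixels are square), "cx", "cy" (the principal point, pixels), "T" (4x4, takes a point from camera to world coordinates). Camera axes: x right, y down, z forward; pixel columns grow to the right and rows downward; lengths in mm; the calibration is good to about 2 mm. A picture is of the moment at which its call begins. calibration takes no time and is no camera call.
- close_job(): hands the job in; it is judged then, once.
The state is a dict: "time": time; "qpos": joint angles; "joint_velocities": joint speeds; "effort": joint torques, N m; "tool_pos": TCP position; "ee_rot": TCP orientation; "contact_force": force on the tool from outside, world axes, zero at the start; "ft_torque": the same for the moment, N m; "finger_gap": opening from 0.0 (shut) to 1.0 (fully open); "grip_force": force on a finger pad.
Only numpy, scipy, OpenCV 4.12 (cv2) and the standard library are available. Lean on these libraries where they do the work, as an engineer would, in place of code of your own. Each camera call takes 0.05 s, during which the arm holds its last target. There are 200 camera calls.

### The job

The pressed-steel sample trays cling together in their stack. Take the top one by the upright tab on its corner and peel it off: raise that corner a few centimetres first while the diagonally opposite corner stays down on the stack, so that the other trays stay standing where they are. Then present the tray, level and empty, with its middle above the middle of the tube rack and at least 15 cm above the worktop, touching nothing but the gripper, and finish while still holding it there; leave everything else where it stands.

Things in the scene. Friction and masses are not known exactly. Their poses are not given: they have to be found in the camera images.
- top_tray: uppermost tray, the only one with a tab: pressed steel, 170 (x) x 120 (y) mm over its 14 mm wide flat rim, 0.11 kg. Origin: middle of its floor's underside, z up, rim top at z = 15 mm. Sits with 2 mm play in the next tray on 6 mm bumps under the rim corners. Three corners cling, each letting go at about 2 N when raised 6 mm; the tab corner is free. Grip firmly (40 N or more) lest it sags.
- tray_tab (a point): centre of the steel tab standing upright on the top tray's rim at its corner (-x, +y): (-73, 48, 30) mm in the tray's frame, 70 mm above the worktop when seated. The tab is 9 mm thick, 22 mm long, 30 mm tall (15 mm above and below this point, foot on the rim); its length runs along the tray's (-1, +1, 0), and the two flat faces to pinch look along (1, 1, 0) and (-1, -1, 0).
- tray_far_corner (a point): underside of the top tray's stacking bump at the corner (+x, -y), diagonally across from the tab: (75, -50, 7) mm in the tray's frame; the tray tips about it when peeled. Seated, it is 47 mm above the worktop.
- tray_stack: the five nested trays below the top one, same outline 170 x 120 mm, stuck to one another as one loose body of 1.0 kg, its rim 47 mm high, standing free on the worktop. Origin at the middle of its underside, on the worktop; axes parallel to those of the seated top tray, whose origin lies 40 mm above this one.
- tube_rack: moulded tube rack, 86 (x) x 225 (y) mm, 55 mm high, with tubes standing in it up to 90 mm above the worktop; loose, 0.5 kg. Origin at the middle of its underside, z up. Stack and rack may stand either side of one another.
- sample_cup_1: bystander: clear open cup, 50 mm across, 87 mm high; origin at the middle of its underside
- sample_cup_2: bystander: another such cup, 50 mm across, 87 mm high; origin at the middle of its underside
- timer: bystander: bench timer lying flat, 58 x 66 x 18 mm; origin at the middle of its underside
- cup_lid: bystander: loose round cup lid, 52 mm across, 17 mm high; origin at the middle of its underside

How it is judged (in metres and radians):
On the way, in this order (a step that is already met when the one before it is completed fails the run):
1. the top tray's tab corner is raised at least 20 mm from its seat while the opposite corner is still down on the stack (within 6 mm) (z of tray_tab in the frame of tray_stack above 0.09 m and z of tray_far_corner in the frame of tray_stack below 0.053 m), for 0.1 s.
2. the top tray is clear off the stack: its far corner at least 40 mm above its seat too, not touching the stack (z of tray_far_corner in the frame of tray_stack above 0.087 m and contact force between top_tray and tray_stack below 0.1 N), for 0.1 s.
At the end, for the whole second after the job is handed in: The gripper still pinches the top tray (over 2 N); it is still, at least 0.15 m above the worktop, level within 0.3 rad, its middle within 80 mm (horizontally) of the rack's, touching neither stack nor rack; stack and rack stand upright within 20 mm of where they stood (height (world z) of top_tray above 0.15 m and angle between top_tray's own z axis and vertical below 0.3 rad and horizontal distance between top_tray and tube_rack below 0.08 m and contact force between the fingers and top_tray above 2 N and contact force between top_tray and tray_stack below 0.1 N and contact force between top_tray and tube_rack below 0.1 N and linear speed of top_tray below 0.03 m/s and distance of each of tray_stack, tube_rack from where it was at the start of the episode below 0.02 m and angle between each of tray_stack, tube_rack's own z axis and vertical below 0.05 rad); the arm keeps its last pose, push and grip.
It fails at once if the rest of the stack is lifted, tipped or dragged away (more than 30 mm or 0.25 rad) (distance of tray_stack from where it was at the start of the episode above 0.03 m or angle between tray_stack's own z axis and vertical above 0.25 rad).
It fails at once if the tube rack is knocked away or over (more than 30 mm or 0.25 rad) (distance of tube_rack from where it was at the start of the episode above 0.03 m or angle between tube_rack's own z axis and vertical above 0.25 rad).
It fails at once if a bystander is knocked more than 40 mm from its place (distance of any of sample_cup_1, sample_cup_2, timer, cup_lid from where it was at the start of the episode above 0.04 m).
It also fails if it takes over 42 s, if anything falls off the work surface, if the arm or the gripper's body presses on something with over 40 N, if the wrist force passes 120 N, or if a joint passes its speed limit or range.

## Working session

There is one attempt and no reset: what is moved stays moved. The work goes in short steps, Python scripts to look and compute and a tool call to move; the robot and the scene stay as the last step left them, time stands still between calls to the robot, and variables do not carry over. Pictures are saved under pics/ and viewed, at most 10 in all, crops included, and the job is handed in when it is done.

Besides the shell and the picture viewer there is one more tool, called after ">>>" as name([rows], argument=value, ...), one row to a line, values as JSON. play_rows: Moves the arm, as the interface text tells. Its arguments: {"type":"object","properties":{"moves":{"type":"array"},"newtons":{"type":"number"}},"required":["moves"]}

```bash
mkdir -p pics; cat > h.py <<'E'
from station import *
import numpy as np, cv2
def load(n): 
    d=np.load(f'{n}.npz',allow_pickle=True); return d['p'],d['d'],d['c'].item()
def shoot(n,f):
    p,d=snapshot(n); c=calibration(n); np.savez(f'{f}.npz',p=p,d=d,c=c); return p,d,c
def cloud(d,c):
    f=d.shape[0]/2/np.tan(np.radians(c['vertical_fov'])/2)
    v,u=np.mgrid[:d.shape[0],:d.shape[1]]
    P=np.stack([(u-c['cx'])/f*d,(v-c['cy'])/f*d,d,np.ones_like(d)],-1)
    W=P@np.array(c['T']).T
    return W[...,:3]
E
python3 - <<'E'
from h import *
for n in('scene','top'):
    p,d,c=shoot(n,n+'0'); print(n,c)
    cv2.imwrite(f'pics/{n}0.png',cv2.resize(p[...,::-1],None,fx=1.5,fy=1.5))
print(state())
E
```

```text
scene {'vertical_fov': 48.64855841642104, 'cx': 260.9709004752429, 'cy': 197.07176882321227, 'T': array([[ 8.56862622e-01, -3.41731646e-01,  3.86012861e-01,
        -9.51068051e+00],
       [-5.15343867e-01, -5.88657527e-01,  6.22818605e-01,
        -8.05939574e+02],
       [ 1.43925489e-02, -7.32599343e-01, -6.80507941e-01,
         1.01811694e+03],
       [ 0.00000000e+00,  0.00000000e+00,  0.00000000e+00,
         1.00000000e+00]])}
top {'vertical_fov': 48.961824672379436, 'cx': 262.5065937092691, 'cy': 189.81724352986913, 'T': array([[ 2.79413080e-02, -9.98333423e-01,  5.04941613e-02,
         4.64597387e+02],
       [-9.99487499e-01, -2.86916251e-02, -1.41961020e-02,
         8.53510220e+01],
       [ 1.56212026e-02, -5.00716253e-02, -9.98623458e-01,
         1.16339710e+03],
       [ 0.00000000e+00,  0.00000000e+00,  0.00000000e+00,
         1.00000000e+00]])}
{'time': 0.1, 'qpos': array([-1.32889334,  0.32173476, -0.07009279,  1.45155354,  0.02263147,
        1.37079615, -0.05691672]), 'joint_velocities': array([ 0.00144925,  0.00023919, -0.00045885, -0.00113244,  0.00048585,
       -0.00039597,  0.00046912]), 'effort': array([-2.57110596e-04, -4.92560220e+01, -4.05910397e-01, -3.13407576e+01,
       -6.41729962e-02,  3.92962026e-02,  5.62784601e-05]), 'tool_pos': array([146.73636048, 632.71329026, 221.57985278]), 'ee_rot': array([-3.62239611e-05,  1.13642867e-01,  9.93521299e-01, -8.51734416e-04]), 'contact_force': array([0.45950269, 1.22558678, 0.09317911]), 'ft_torque': array([ 0.07244866,  0.03673689, -0.0129655 ]), 'grip_force': 0.0, 'finger_gap': 1.0027289948407196}
```

View pics/top0.png

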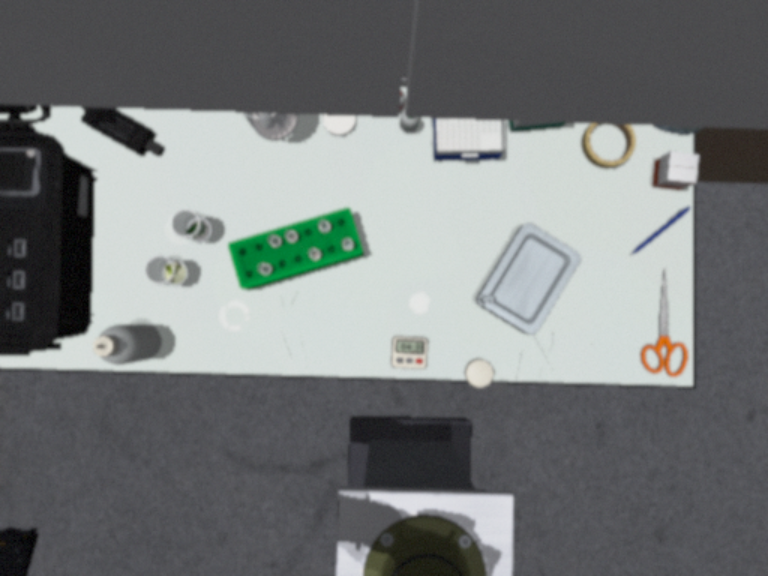

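View pics/scene0.png

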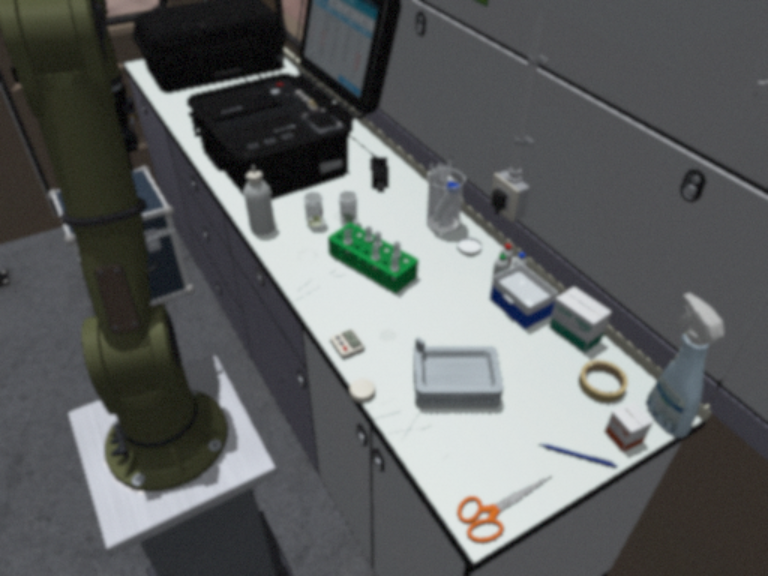

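```bash
python3 - <<'E'
from h import *
p,d,c=load('top0'); W=cloud(d,c)
V,U=np.mgrid[:384,:512]
def box(u0,u1,v0,v1): return (U>u0/1.5)&(U<u1/1.5)&(V>v0/1.5)&(V<v1/1.5)&(d>0)
tb=box(560,640,290,400)
print('table z',np.median(W[tb][:,2]),W[tb][:,2].std())
for nm,b,lo,hi in(('tray',box(460,600,205,350),38,75),('tab',box(460,600,205,350),70,120),('rack',box(215,380,195,300),40,70)):
    m=b&(W[...,2]>lo)&(W[...,2]<hi); P=W[m]
    r=cv2.minAreaRect(P[:,:2].astype(np.float32)); print(nm,m.sum(),r,'med',np.median(P,0)); print(cv2.boxPoints(r).round(0).tolist())
# rack by green, at known height 55
f=192/np.tan(np.radians(c['vertical_fov'])/2);T=np.array(c['T'])
def ray(u,v,z):
    r=T[:3,:3]@[(u-c['cx'])/f,(v-c['cy'])/f,1]; o=T[:3,3]; return o+r*(z-o[2])/r[2]
for nm,u,v,z in(('timer',409,352,18),('disc479',480,374,17),('disc419',419,303,0),('ring',235,315,0),('lid',340,123,17),('cup',205,230,60),('cup2',173,270,60),('tab',487,297,85),('cornerL',476,297,55),('T',527,222,55),('R',580,262,55),('B',530,333,55),('bottle',103,346,150),('hold',405,95,100),('r1',230,243,55),('r2',349,209,55),('r3',365,255,55),('r4',244,288,55)): print(nm,ray(u/1.5,v/1.5,z).round())
q,dd,cc=load('scene0'); W2=cloud(dd,cc)
m=(W2[...,2]>72)&(W2[...,2]<100)&(abs(W2[...,0]-400)<200)&(W2[...,1]<0)&(W2[...,1]>-250)
print('scene tab',m.sum(),np.median(W2[m],0))
s=slice(215,285),slice(260,350)
P=W2[s].reshape(-1,3);P=P[(P[:,2]>49)&(P[:,2]<62)];print(cv2.minAreaRect(P[:,:2].astype(np.float32)))
cv2.imwrite('pics/c1.png',np.hstack([cv2.resize(p[130:240,305:400,::-1],None,fx=5,fy=5,interpolation=2)[:550],cv2.resize(q[215:285,265:345,::-1],(0,0),fx=4,fy=550/70)[:550]])[:, :800])
E
```

```text
table z -0.4871651775461032 272.218363597997
tray 2794 ((540.5557861328125, -169.7742156982422), (120.90387725830078, 170.9123077392578), 59.643157958984375) med [ 541.01117975 -170.55081827   45.09421016]
[[436.0, -179.0], [584.0, -265.0], [645.0, -161.0], [497.0, -74.0]]
tab 29 ((501.5222473144531, -90.73644256591797), (7.730291366577148, 21.493545532226562), 2.2472543716430664) med [502.50636564 -90.42897957  83.87841414]
[[497.0, -80.0], [498.0, -102.0], [506.0, -101.0], [505.0, -80.0]]
rack 2430 ((582.1781005859375, 245.49148559570312), (86.43787384033203, 225.2917938232422), 18.41657257080078) med [581.2352734  245.57903213  54.56981344]
[[506.0, 339.0], [577.0, 125.0], [659.0, 152.0], [588.0, 366.0]]
timer [402.  38.  18.]
disc479 [366. -91.  17.]
disc419 [491.  21.   0.]
ring [460. 358.   0.]
lid [817. 176.  17.]
cup [607. 402.  60.]
cup2 [535. 454.  60.]
tab [503. -90.  85.]
cornerL [503. -75.  55.]
T [ 638. -163.   55.]
R [ 570. -258.   55.]
B [ 443. -172.   55.]
bottle [405. 529. 150.]
hold [844.  60. 100.]
r1 [586. 359.  55.]
r2 [652. 152.  55.]
r3 [571. 122.  55.]
r4 [507. 331.  55.]
scene tab 32 [498.36388327 -93.99141491  81.04942871]
((538.7100219726562, -169.84796142578125), (123.7489242553711, 169.85438537597656), 60.41681671142578)
```

View pics/c1.png

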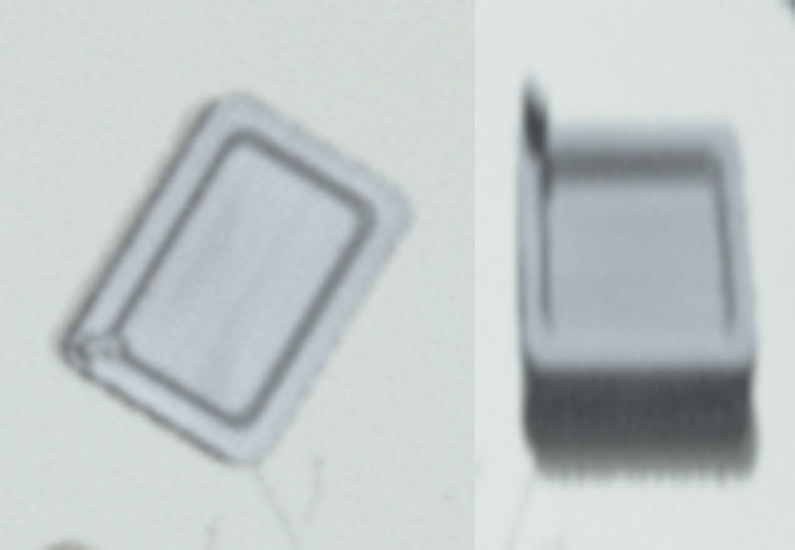

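```bash
cat >> h.py <<'E'
from scipy.spatial.transform import Rotation as Ro
def rot(q): q=np.array(q); return Ro.from_quat([*q[1:],q[0]])
def plan(p,R,segs,rd=0.05,rw=0.002):
    """segs: (target pos, target Ro or None, nrows). prints rounded rows, tracks the rounded pose"""
    for tp,tR,n in segs:
        for k in range(n):
            d=R.inv().apply((np.array(tp)-p)/(n-k))/10; w=np.zeros(3) if tR is None else (R.inv()*tR).as_rotvec()/(n-k)
            d=np.round(np.round(d/rd)*rd,3); w=np.round(np.round(w/rw)*rw,4)
            p=p+R.apply(d*10); R=R*Ro.from_rotvec(w)
            print('{'+', '.join(f'"{a}": {x:g}' for a,x in zip(['dx','dy','dz','wx','wy','wz'],[*d,*w]) if x)+'},')
        print('--',p.round(1))
    return p,R
def down(a): # tool y at world angle a deg, z down
    a=np.radians(a); y=np.array([np.cos(a),np.sin(a),0]); z=np.array([0,0,-1.]); return Ro.from_matrix(np.stack([np.cross(y,z),y,z],1))
E
python3 - <<'E'
from h import *
p,d,c=load('top0');W=cloud(d,c)
b=W[210:245,60:115]; print('bottle h',np.nanpercentile(b[...,2],[50,90,99]))
s=state();R=rot(s['ee_rot']);p=np.array([146.8,633.2,222.6])
A=down(14.8); S=(R.inv()*A).as_rotvec();print(S)
def part(f): return R*Ro.from_rotvec(S*f)
plan(p,R,[((440,420,265),part(.4),12),((520,150,265),part(.7),9),((502,-91.5,120),A,9)])
E
```

```text
bottle h [ 11.79183727 149.91455687 170.39951877]
[-1.46459756e-03  1.03180910e-03  1.08470942e+00]
{"dx": -2.8, "dy": -1.2, "dz": -0.35, "wz": 0.036},
{"dx": -2.8, "dy": -1.1, "dz": -0.35, "wz": 0.036},
{"dx": -2.85, "dy": -0.95, "dz": -0.35, "wz": 0.036},
{"dx": -2.9, "dy": -0.85, "dz": -0.35, "wz": 0.036},
{"dx": -2.9, "dy": -0.75, "dz": -0.35, "wz": 0.036},
{"dx": -2.95, "dy": -0.65, "dz": -0.35, "wz": 0.036},
{"dx": -2.95, "dy": -0.55, "dz": -0.35, "wz": 0.036},
{"dx": -3, "dy": -0.45, "dz": -0.35, "wz": 0.036},
{"dx": -3, "dy": -0.35, "dz": -0.35, "wz": 0.036},
{"dx": -3, "dy": -0.25, "dz": -0.35, "wz": 0.036},
{"dx": -3.05, "dy": -0.15, "dz": -0.35, "wz": 0.036},
{"dx": -3.05, "dz": -0.35, "wz": 0.038},
-- [440.1 419.9 264.9]
{"dx": -2.55, "dy": -1.8, "wz": 0.036},
{"dx": -2.6, "dy": -1.75, "wz": 0.036},
{"dx": -2.65, "dy": -1.65, "wz": 0.036},
{"dx": -2.75, "dy": -1.55, "wz": 0.036},
{"dx": -2.8, "dy": -1.45, "wz": 0.036},
{"dx": -2.8, "dy": -1.3, "wz": 0.036},
{"dx": -2.85, "dy": -1.25, "wz": 0.036},
{"dx": -2.95, "dy": -1.1, "wz": 0.036},
{"dx": -2.95, "dy": -1, "dz": 0.05, "wy": 0.002, "wz": 0.038},
-- [520.2 150.1 264.8]
{"dx": -2.15, "dy": -1.65, "dz": 1.6, "wz": 0.036},
{"dx": -2.2, "dy": -1.55, "dz": 1.6, "wz": 0.036},
{"dx": -2.25, "dy": -1.5, "dz": 1.6, "wz": 0.036},
{"dx": -2.3, "dy": -1.4, "dz": 1.6, "wz": 0.036},
{"dx": -2.35, "dy": -1.3, "dz": 1.6, "wz": 0.036},
{"dx": -2.4, "dy": -1.25, "dz": 1.6, "wz": 0.036},
{"dx": -2.4, "dy": -1.15, "dz": 1.65, "wz": 0.036},
{"dx": -2.45, "dy": -1.05, "dz": 1.6, "wz": 0.036},
{"dx": -2.5, "dy": -1, "dz": 1.65, "wx": -0.002, "wz": 0.036},
-- [502.  -91.3 119.8]
```

>>> play_rows([
  {"hand": 8.7, "dx": -2.8, "dy": -1.2, "dz": -0.35, "wz": 0.036},
  {"hand": 8.7, "dx": -2.8, "dy": -1.1, "dz": -0.35, "wz": 0.036},
  {"hand": 8.7, "dx": -2.85, "dy": -0.95, "dz": -0.35, "wz": 0.036},
  {"hand": 8.7, "dx": -2.9, "dy": -0.85, "dz": -0.35, "wz": 0.036},
  {"hand": 8.7, "dx": -2.9, "dy": -0.75, "dz": -0.35, "wz": 0.036},
])

```text
invalid input
```

>>> play_rows([
  {"hand": 8.7, "dx": -2.95, "dy": -0.65, "dz": -0.35, "wz": 0.036},
  {"hand": 8.7, "dx": -2.95, "dy": -0.55, "dz": -0.35, "wz": 0.036},
  {"hand": 8.7, "dx": -3, "dy": -0.45, "dz": -0.35, "wz": 0.036},
  {"hand": 8.7, "dx": -3, "dy": -0.35, "dz": -0.35, "wz": 0.036},
  {"hand": 8.7, "dx": -3, "dy": -0.25, "dz": -0.35, "wz": 0.036},
])

```text
invalid input
```

>>> play_rows([
  {"hand": 8.7, "dx": -3.05, "dy": -0.15, "dz": -0.35, "wz": 0.036},
  {"hand": 8.7, "dx": -3.05, "dz": -0.35, "wz": 0.038},
  {"hand": 8.7, "dx": -2.55, "dy": -1.8, "wz": 0.036},
  {"hand": 8.7, "dx": -2.6, "dy": -1.75, "wz": 0.036},
  {"hand": 8.7, "dx": -2.65, "dy": -1.65, "wz": 0.036},
])

```text
invalid input
```

>>> play_rows([
  {"hand": 8.7, "dx": -2.8, "dy": -1.2, "dz": -0.35, "wx": 0, "wy": 0, "wz": 0.036},
  {"hand": 8.7, "dx": -2.8, "dy": -1.1, "dz": -0.35, "wx": 0, "wy": 0, "wz": 0.036},
  {"hand": 8.7, "dx": -2.85, "dy": -0.95, "dz": -0.35, "wx": 0, "wy": 0, "wz": 0.036},
  {"hand": 8.7, "dx": -2.9, "dy": -0.85, "dz": -0.35, "wx": 0, "wy": 0, "wz": 0.036},
  {"hand": 8.7, "dx": -2.9, "dy": -0.75, "dz": -0.35, "wx": 0, "wy": 0, "wz": 0.036},
])

```text
time: 0.52
tool_pos: [269.8, 543.4, 239.7]
ee_rot: [-0.0, 0.203, 0.979, -0.0]
contact_force: [1.3, 1.6, -0.7]
finger_gap: 1.0
grip_force: 0.0
```

>>> play_rows([
  {"hand": 8.7, "dx": -2.95, "dy": -0.65, "dz": -0.35, "wx": 0, "wy": 0, "wz": 0.036},
  {"hand": 8.7, "dx": -2.95, "dy": -0.55, "dz": -0.35, "wx": 0, "wy": 0, "wz": 0.036},
  {"hand": 8.7, "dx": -3, "dy": -0.45, "dz": -0.35, "wx": 0, "wy": 0, "wz": 0.036},
  {"hand": 8.7, "dx": -3, "dy": -0.35, "dz": -0.35, "wx": 0, "wy": 0, "wz": 0.036},
  {"hand": 8.7, "dx": -3, "dy": -0.25, "dz": -0.35, "wx": 0, "wy": 0, "wz": 0.036},
])

```text
time: 0.93
tool_pos: [391.7, 454.6, 257.3]
ee_rot: [-0.0, 0.291, 0.957, -0.0]
contact_force: [1.0, 0.1, 0.6]
finger_gap: 1.001
grip_force: 0.0
```

>>> play_rows([
  {"hand": 8.7, "dx": -3.05, "dy": -0.15, "dz": -0.35, "wx": 0, "wy": 0, "wz": 0.036},
  {"hand": 8.7, "dx": -3.05, "dy": 0, "dz": -0.35, "wx": 0, "wy": 0, "wz": 0.038},
  {"hand": 8.7, "dx": -2.55, "dy": -1.8, "dz": 0, "wx": 0, "wy": 0, "wz": 0.036},
  {"hand": 8.7, "dx": -2.6, "dy": -1.75, "dz": 0, "wx": 0, "wy": 0, "wz": 0.036},
  {"hand": 8.7, "dx": -2.65, "dy": -1.65, "dz": 0, "wx": 0, "wy": 0, "wz": 0.036},
])

```text
time: 1.35
tool_pos: [466.8, 328.3, 263.9]
ee_rot: [-0.0, 0.376, 0.926, -0.001]
contact_force: [0.5, -0.0, -0.5]
finger_gap: 1.005
grip_force: 0.0
```

>>> play_rows([
  {"hand": 8.7, "dx": -2.75, "dy": -1.55, "dz": 0, "wx": 0, "wy": 0, "wz": 0.036},
  {"hand": 8.7, "dx": -2.8, "dy": -1.45, "dz": 0, "wx": 0, "wy": 0, "wz": 0.036},
  {"hand": 8.7, "dx": -2.8, "dy": -1.3, "dz": 0, "wx": 0, "wy": 0, "wz": 0.036},
  {"hand": 8.7, "dx": -2.85, "dy": -1.25, "dz": 0, "wx": 0, "wy": 0, "wz": 0.036},
  {"hand": 8.7, "dx": -2.95, "dy": -1.1, "dz": 0, "wx": 0, "wy": 0, "wz": 0.036},
])

```text
time: 1.77
tool_pos: [511.1, 178.3, 264.3]
ee_rot: [-0.0, 0.458, 0.889, -0.0]
contact_force: [0.2, 0.4, 0.8]
finger_gap: 1.0
grip_force: 0.0
```

>>> play_rows([
  {"hand": 8.7, "dx": -2.95, "dy": -1, "dz": 0.05, "wx": 0, "wy": 0.002, "wz": 0.038},
  {"hand": 8.7, "dx": -2.15, "dy": -1.65, "dz": 1.6, "wx": 0, "wy": 0, "wz": 0.036},
  {"hand": 8.7, "dx": -2.2, "dy": -1.55, "dz": 1.6, "wx": 0, "wy": 0, "wz": 0.036},
  {"hand": 8.7, "dx": -2.25, "dy": -1.5, "dz": 1.6, "wx": 0, "wy": 0, "wz": 0.036},
  {"hand": 8.7, "dx": -2.3, "dy": -1.4, "dz": 1.6, "wx": 0, "wy": 0, "wz": 0.036},
])

```text
time: 2.18
tool_pos: [511.9, 41.1, 198.9]
ee_rot: [-0.001, 0.537, 0.844, 0.0]
contact_force: [1.0, -0.3, -1.1]
finger_gap: 1.003
grip_force: 0.0
```

>>> play_rows([
  {"hand": 8.7, "dx": -2.35, "dy": -1.3, "dz": 1.6, "wx": 0, "wy": 0, "wz": 0.036},
  {"hand": 8.7, "dx": -2.4, "dy": -1.25, "dz": 1.6, "wx": 0, "wy": 0, "wz": 0.036},
  {"hand": 8.7, "dx": -2.4, "dy": -1.15, "dz": 1.65, "wx": 0, "wy": 0, "wz": 0.036},
  {"hand": 8.7, "dx": -2.45, "dy": -1.05, "dz": 1.6, "wx": 0, "wy": 0, "wz": 0.036},
  {"hand": 8.7, "dx": -2.5, "dy": -1, "dz": 1.65, "wx": -0.002, "wy": 0, "wz": 0.036},
])

```text
time: 2.6
tool_pos: [501.6, -92.2, 117.8]
ee_rot: [-0.0, 0.61, 0.792, 0.001]
contact_force: [1.0, 0.9, -0.3]
finger_gap: 1.001
grip_force: 0.0
```

>>> play_rows([
  {"hand": 8.7, "dx": 0, "dy": 0, "dz": 0, "wx": 0, "wy": 0, "wz": 0},
  {"hand": 8.7, "dx": 0, "dy": 0, "dz": 0, "wx": 0, "wy": 0, "wz": 0},
  {"hand": 8.7, "dx": 0, "dy": 0, "dz": 0, "wx": 0, "wy": 0, "wz": 0},
])

```text
time: 2.85
tool_pos: [502.1, -90.5, 118.7]
ee_rot: [-0.001, 0.61, 0.793, 0.001]
contact_force: [0.0, 0.3, 0.0]
finger_gap: 0.998
grip_force: 0.0
```

```bash
cat > look.py <<'E'
from h import *
import sys
n,f,u0,u1,v0,v1,k=sys.argv[1],sys.argv[2],*map(int,sys.argv[3:])
p,d,c=shoot(n,f); cv2.imwrite(f'pics/{f}.png',cv2.resize(p[v0:v1,u0:u1,::-1],None,fx=k,fy=k,interpolation=2))
s=state();print(s['time'],s['tool_pos'].round(1),rot(s['ee_rot']).as_matrix().round(3).tolist(),s['qpos'].round(2),s['contact_force'])
E
python3 look.py scene s1 190 390 150 300 4
```

```text
2.9 [502.5 -89.9 119. ] [[-0.258, 0.966, 0.001], [0.966, 0.258, 0.003], [0.002, 0.002, -1.0]] [-0.45  0.11  0.62  1.94 -0.07  1.11  0.46] [-0.63435134  0.57021599  0.38666593]
```

View pics/s1.png

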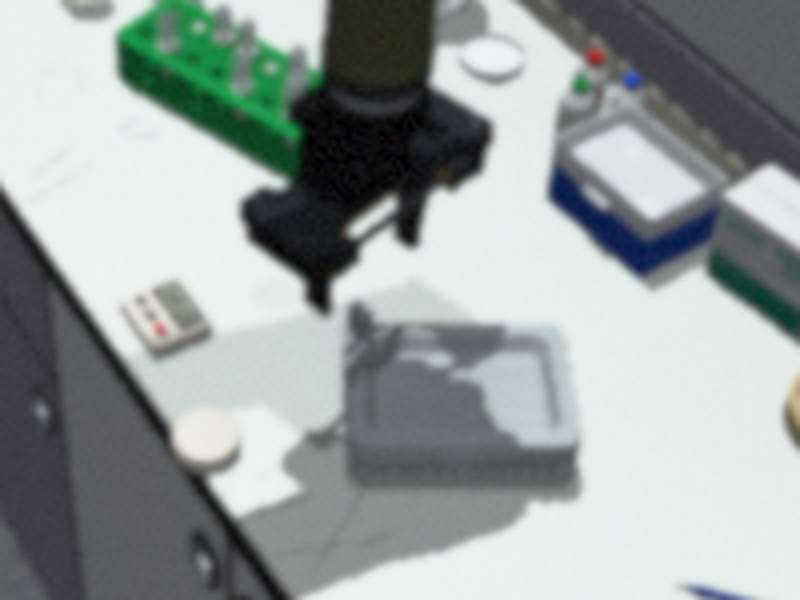

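>>> play_rows([
  {"hand": 8.7, "dx": 0, "dy": -0.05, "dz": 1.5, "wx": 0, "wy": 0, "wz": 0},
  {"hand": 8.7, "dx": 0, "dy": 0, "dz": 1.5, "wx": 0, "wy": 0, "wz": 0},
  {"hand": 8.7, "dx": 0, "dy": 0, "dz": 1.5, "wx": 0, "wy": 0, "wz": 0},
  {"hand": 8.7, "dx": 0, "dy": 0, "dz": 1.0, "wx": 0, "wy": 0, "wz": 0},
  {"hand": 8.7, "dx": 0, "dy": 0, "dz": 0.5, "wx": 0, "wy": 0, "wz": 0},
])

```text
time: 3.32
tool_pos: [501.3, -89.7, 57.8]
ee_rot: [-0.001, 0.609, 0.793, 0.001]
contact_force: [-1.0, 0.1, 0.8]
finger_gap: 1.001
grip_force: 0.0
```

>>> play_rows([
  {"hand": 4, "dx": 0, "dy": 0, "dz": 0, "wx": 0, "wy": 0, "wz": 0},
  {"hand": 3, "dx": 0, "dy": 0, "dz": 0, "wx": 0, "wy": 0, "wz": 0},
  {"hand": 2.5, "dx": 0, "dy": 0, "dz": 0, "wx": 0, "wy": 0, "wz": 0},
  {"hand": 2.5, "dx": 0, "dy": 0, "dz": 0, "wx": 0, "wy": 0, "wz": 0},
  {"hand": 2.5, "dx": 0, "dy": 0, "dz": 0, "wx": 0, "wy": 0, "wz": 0},
], newtons=10)

```text
time: 3.73
tool_pos: [502.2, -91.1, 59.4]
ee_rot: [0.0, 0.61, 0.793, 0.002]
contact_force: [-0.8, -0.9, -0.2]
finger_gap: 0.705
grip_force: 0.0
```

```bash
python3 look.py scene s2 250 350 200 275 8
```

```text
3.7833 [502.1 -91.1  59.2] [[-0.256, 0.967, 0.002], [0.967, 0.256, 0.002], [0.002, 0.002, -1.0]] [-0.43  0.19  0.61  2.   -0.13  0.99  0.51] [-1.05156349 -0.11417901 -0.38609324]
```

View pics/s2.png

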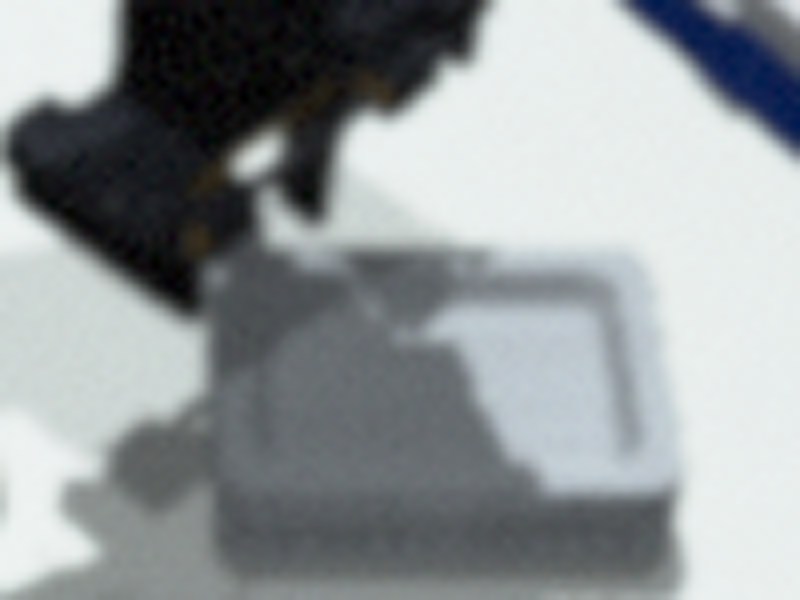

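>>> play_rows([
  {"hand": 0, "dx": 0, "dy": 0, "dz": 0, "wx": 0, "wy": 0, "wz": 0},
  {"hand": 0, "dx": 0, "dy": 0, "dz": 0, "wx": 0, "wy": 0, "wz": 0},
  {"hand": 0, "dx": 0, "dy": 0, "dz": 0, "wx": 0, "wy": 0, "wz": 0},
  {"hand": 0, "dx": 0, "dy": 0, "dz": 0, "wx": 0, "wy": 0, "wz": 0},
  {"hand": 0, "dx": 0, "dy": 0, "dz": 0, "wx": 0, "wy": 0, "wz": 0},
], newtons=10)

```text
time: 4.2
tool_pos: [501.6, -91.1, 58.7]
ee_rot: [-0.0, 0.61, 0.793, 0.001]
contact_force: [-0.2, -0.5, 0.4]
finger_gap: 0.28
grip_force: 0.0
```

>>> play_rows([
  {"hand": 0, "dx": 0, "dy": 0, "dz": 0, "wx": 0, "wy": 0, "wz": 0},
  {"hand": 0, "dx": 0, "dy": 0, "dz": 0, "wx": 0, "wy": 0, "wz": 0},
  {"hand": 0, "dx": 0, "dy": 0, "dz": 0, "wx": 0, "wy": 0, "wz": 0},
  {"hand": 0, "dx": 0, "dy": 0, "dz": 0, "wx": 0, "wy": 0, "wz": 0},
  {"hand": 0, "dx": 0, "dy": 0, "dz": 0, "wx": 0, "wy": 0, "wz": 0},
], newtons=10)

```text
time: 4.62
tool_pos: [501.7, -91.1, 58.7]
ee_rot: [-0.0, 0.61, 0.793, 0.001]
contact_force: [0.8, 0.2, 0.0]
finger_gap: 0.102
grip_force: 10.0
```

>>> play_rows([
  {"hand": 0, "dx": 0, "dy": 0, "dz": 0, "wx": 0, "wy": 0, "wz": 0},
  {"hand": 0, "dx": 0, "dy": 0, "dz": 0, "wx": 0, "wy": 0, "wz": 0},
  {"hand": 0, "dx": 0, "dy": 0, "dz": 0, "wx": 0, "wy": 0, "wz": 0},
], newtons=10)

```text
time: 4.87
tool_pos: [501.6, -91.2, 58.7]
ee_rot: [-0.0, 0.61, 0.792, 0.001]
contact_force: [0.2, -0.9, 0.6]
finger_gap: 0.104
grip_force: 10.0
```

```bash
python3 - <<'E'
from h import *
s=state();R=rot(s['ee_rot']);p=s['tool_pos'];p0,R0=p,R
piv=np.array([579.7,-250.9,47]);a=np.array([160,78,0])/np.hypot(160,78)
segs=[]
for th in (.05,.1,.15,.2):
    Q=Ro.from_rotvec(a*th); segs.append((piv+Q.apply(p-piv),Q*R,5))
plan(p,R,segs,rd=.02)
E
```

```text
{"dx": -0.02, "dz": -0.18, "wx": 0.002, "wy": 0.01},
{"dx": -0.02, "dz": -0.18, "wx": 0.002, "wy": 0.01},
{"dz": -0.18, "wx": 0.002, "wy": 0.01},
{"dx": -0.02, "dz": -0.18, "wx": 0.002, "wy": 0.01},
{"dy": 0.02, "dz": -0.16, "wx": 0.002, "wy": 0.01},
-- [502.  -91.9  67.5]
{"dx": -0.02, "dz": -0.18, "wx": 0.002, "wy": 0.01},
{"dx": -0.02, "dz": -0.18, "wx": 0.002, "wy": 0.01},
{"dz": -0.18, "wx": 0.002, "wy": 0.01},
{"dx": -0.02, "dz": -0.18, "wx": 0.002, "wy": 0.01},
{"dz": -0.18, "wx": 0.002, "wy": 0.008},
-- [502.5 -93.   76.4]
{"dx": -0.02, "dz": -0.18, "wx": 0.002, "wy": 0.01},
{"dx": -0.02, "dz": -0.18, "wx": 0.002, "wy": 0.01},
{"dz": -0.18, "wx": 0.002, "wy": 0.01},
{"dx": -0.02, "dz": -0.18, "wx": 0.002, "wy": 0.01},
{"dy": 0.02, "dz": -0.16, "wy": 0.01},
-- [503.3 -94.5  85.1]
{"dx": -0.02, "dz": -0.18, "wx": 0.002, "wy": 0.01},
{"dx": -0.02, "dz": -0.18, "wx": 0.002, "wy": 0.01},
{"dz": -0.18, "wx": 0.002, "wy": 0.01},
{"dz": -0.18, "wx": 0.002, "wy": 0.01},
{"dx": -0.02, "dy": 0.02, "dz": -0.18, "wx": 0.002, "wy": 0.008},
-- [504.3 -96.4  93.8]
```

>>> play_rows([
  {"hand": 0, "dx": 0, "dy": 0, "dz": 0, "wx": 0, "wy": 0, "wz": 0},
  {"hand": 0, "dx": 0, "dy": 0, "dz": 0, "wx": 0, "wy": 0, "wz": 0},
  {"hand": 0, "dx": 0, "dy": 0, "dz": 0, "wx": 0, "wy": 0, "wz": 0},
], newtons=60)

```text
time: 5.12
tool_pos: [501.7, -91.2, 58.7]
ee_rot: [-0.0, 0.61, 0.792, 0.001]
contact_force: [0.7, -0.8, -0.5]
finger_gap: 0.098
grip_force: 60.0
```

>>> play_rows([
  {"hand": 0, "dx": -0.02, "dy": 0, "dz": -0.18, "wx": 0.002, "wy": 0.01, "wz": 0},
  {"hand": 0, "dx": -0.02, "dy": 0, "dz": -0.18, "wx": 0.002, "wy": 0.01, "wz": 0},
  {"hand": 0, "dx": 0, "dy": 0, "dz": -0.18, "wx": 0.002, "wy": 0.01, "wz": 0},
  {"hand": 0, "dx": -0.02, "dy": 0, "dz": -0.18, "wx": 0.002, "wy": 0.01, "wz": 0},
  {"hand": 0, "dx": 0, "dy": 0.02, "dz": -0.16, "wx": 0.002, "wy": 0.01, "wz": 0},
], newtons=60)

```text
time: 5.53
tool_pos: [502.0, -91.6, 67.7]
ee_rot: [-0.024, 0.61, 0.792, 0.013]
contact_force: [-1.0, 0.7, -1.7]
finger_gap: 0.099
grip_force: 60.0
```

>>> play_rows([
  {"hand": 0, "dx": -0.02, "dy": 0, "dz": -0.18, "wx": 0.002, "wy": 0.01, "wz": 0},
  {"hand": 0, "dx": -0.02, "dy": 0, "dz": -0.18, "wx": 0.002, "wy": 0.01, "wz": 0},
  {"hand": 0, "dx": 0, "dy": 0, "dz": -0.18, "wx": 0.002, "wy": 0.01, "wz": 0},
  {"hand": 0, "dx": -0.02, "dy": 0, "dz": -0.18, "wx": 0.002, "wy": 0.01, "wz": 0},
  {"hand": 0, "dx": 0, "dy": 0, "dz": -0.18, "wx": 0.002, "wy": 0.01, "wz": 0},
], newtons=60)

```text
time: 5.95
tool_pos: [502.7, -93.1, 76.7]
ee_rot: [-0.046, 0.609, 0.791, 0.024]
contact_force: [-1.2, 0.6, 0.3]
finger_gap: 0.094
grip_force: 60.0
```

>>> play_rows([
  {"hand": 0, "dx": -0.02, "dy": 0, "dz": -0.18, "wx": 0.002, "wy": 0.01, "wz": 0},
  {"hand": 0, "dx": -0.02, "dy": 0, "dz": -0.18, "wx": 0.002, "wy": 0.01, "wz": 0},
  {"hand": 0, "dx": 0, "dy": 0, "dz": -0.18, "wx": 0.002, "wy": 0.01, "wz": 0},
  {"hand": 0, "dx": -0.02, "dy": 0, "dz": -0.18, "wx": 0.002, "wy": 0.01, "wz": 0},
  {"hand": 0, "dx": 0, "dy": 0.02, "dz": -0.16, "wx": 0, "wy": 0.01, "wz": 0},
], newtons=60)

```text
time: 6.37
tool_pos: [503.5, -94.6, 85.3]
ee_rot: [-0.069, 0.608, 0.79, 0.036]
contact_force: [-0.3, 0.9, 1.0]
finger_gap: 0.099
grip_force: 60.0
```

>>> play_rows([
  {"hand": 0, "dx": -0.02, "dy": 0, "dz": -0.18, "wx": 0.002, "wy": 0.01, "wz": 0},
  {"hand": 0, "dx": 0, "dy": 0, "dz": 0, "wx": 0, "wy": 0, "wz": 0},
  {"hand": 0, "dx": 0, "dy": 0, "dz": 0, "wx": 0, "wy": 0, "wz": 0},
], newtons=60)

```text
time: 6.62
tool_pos: [503.8, -95.4, 86.9]
ee_rot: [-0.072, 0.608, 0.79, 0.038]
contact_force: [0.2, 0.4, 0.3]
finger_gap: 0.096
grip_force: 60.0
```

```bash
python3 look.py scene s3 250 350 200 275 8
```

```text
6.6667 [503.8 -95.4  86.8] [[-0.251, 0.966, -0.068], [0.955, 0.258, 0.148], [0.16, -0.028, -0.987]] [-0.32  0.25  0.62  1.89 -0.29  1.17  0.68] [ 0.11519483 -0.04613843  0.76016733]
```

View pics/s3.png

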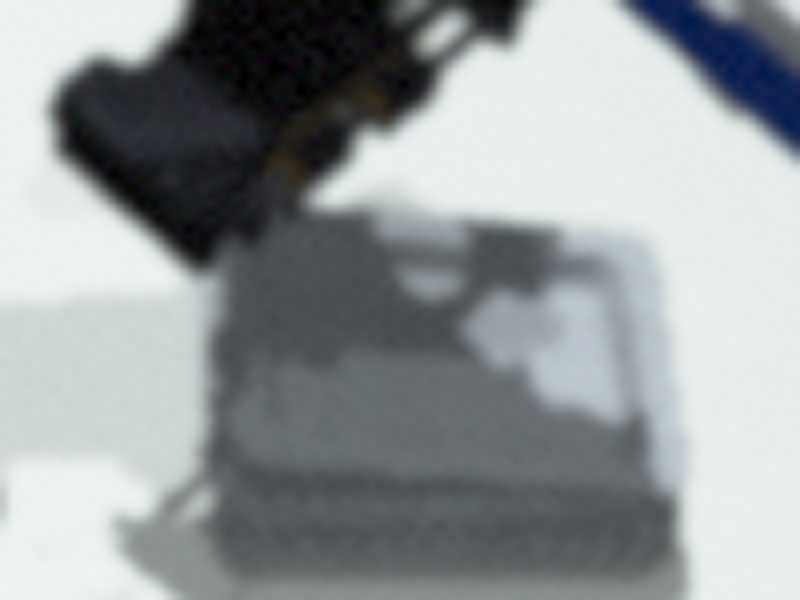

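```bash
python3 - <<'E'
from h import *
q,dd,cc=load('s3'); W=cloud(dd,cc)
p,d,c=shoot('top','t3'); W2=cloud(d,c)
yaw=np.radians(-30.2);Rm=np.array([[np.cos(yaw),-np.sin(yaw)],[np.sin(yaw),np.cos(yaw)]])
for w in(W,W2):
    for X in((75,-50),(70,-54),(79,-40),(79,30),(75,50),(-75,-50),(0,-54)):
        g=np.array([540,-170])+Rm@X
        m=(np.hypot(w[...,0]-g[0],w[...,1]-g[1])<6)&(w[...,2]>30)&(w[...,2]<120)
        print(X,m.sum(),np.percentile(w[m][:,2],[20,50,80]).round(1) if m.any() else '')
E
```

```text
(75, -50) 16 [43.8 54.9 57.7]
(70, -54) 24 [43.4 54.  56.8]
(79, -40) 12 [51.9 53.4 55.3]
(79, 30) 9 [61.4 62.  63.1]
(75, 50) 12 [63.  64.6 66.5]
(-75, -50) 25 [46.3 52.9 74.2]
(0, -54) 32 [40.5 47.1 65.3]
(75, -50) 0 
(70, -54) 0 
(79, -40) 0 
(79, 30) 14 [61.3 62.2 63.2]
(75, 50) 14 [63.1 64.5 65.7]
(-75, -50) 0 
(0, -54) 0
```

```bash
python3 - <<'E'
from h import *
s=state();R=rot(s['ee_rot']);p=s['tool_pos']
p,R=plan(p,R,[((503.8,-95.4,146),None,10)])
p,R=plan(p,R,[((502,-91,226),down(14.9),10),((508,-40,226),None,4),((539,284,222),None,16),((543.5,324,220),None,5)])
E
```

```text
{"dx": 0.1, "dz": -0.6},
{"dx": 0.1, "dz": -0.6},
{"dx": 0.1, "dz": -0.6},
{"dx": 0.1, "dz": -0.6},
{"dx": 0.1, "dy": -0.05, "dz": -0.55},
{"dx": 0.1, "dz": -0.6},
{"dx": 0.1, "dy": -0.05, "dz": -0.55},
{"dx": 0.1, "dz": -0.6},
{"dx": 0.05, "dy": -0.05, "dz": -0.55},
{"dx": 0.1, "dz": -0.6},
-- [503.9 -95.3 146.1]
{"dx": 0.15, "dy": -0.05, "dz": -0.8, "wx": -0.002, "wy": -0.016},
{"dx": 0.15, "dy": -0.05, "dz": -0.8, "wx": -0.002, "wy": -0.016},
{"dx": 0.15, "dz": -0.8, "wx": -0.002, "wy": -0.016},
{"dx": 0.15, "dz": -0.8, "wx": -0.004, "wy": -0.016},
{"dx": 0.15, "dz": -0.8, "wx": -0.002, "wy": -0.016},
{"dx": 0.1, "dy": -0.05, "dz": -0.8, "wx": -0.004, "wy": -0.016},
{"dx": 0.1, "dz": -0.75, "wx": -0.002, "wy": -0.016},
{"dx": 0.1, "dz": -0.8, "wx": -0.004, "wy": -0.016},
{"dx": 0.05, "dy": -0.05, "dz": -0.8, "wx": -0.002, "wy": -0.016},
{"dx": 0.1, "dz": -0.75, "wx": -0.004, "wy": -0.016},
-- [502.  -90.8 226. ]
{"dx": 1.2, "dy": 0.45},
{"dx": 1.2, "dy": 0.5},
{"dx": 1.2, "dy": 0.45},
{"dx": 1.15, "dy": 0.5},
-- [508.2 -40.  226. ]
{"dx": 1.9, "dy": 0.7, "dz": 0.05},
{"dx": 1.9, "dy": 0.7, "dz": 0.05},
{"dx": 1.9, "dy": 0.7},
{"dx": 1.9, "dy": 0.7, "dz": 0.05},
{"dx": 1.9, "dy": 0.7},
{"dx": 1.9, "dy": 0.7, "dz": 0.05},
{"dx": 1.9, "dy": 0.7},
{"dx": 1.9, "dy": 0.7, "dz": 0.05},
{"dx": 1.9, "dy": 0.7},
{"dx": 1.9, "dy": 0.7, "dz": 0.05},
{"dx": 1.9, "dy": 0.7},
{"dx": 1.95, "dy": 0.7, "dz": 0.05},
{"dx": 1.9, "dy": 0.7},
{"dx": 1.95, "dy": 0.75, "dz": 0.05},
{"dx": 1.9, "dy": 0.7},
{"dx": 1.95, "dy": 0.75, "dz": 0.05},
-- [539.1 284.3 221.8]
{"dx": 0.75, "dy": 0.3, "dz": 0.05},
{"dx": 0.75, "dy": 0.3, "dz": 0.05},
{"dx": 0.75, "dy": 0.3, "dz": 0.05},
{"dx": 0.75, "dy": 0.25},
{"dx": 0.75, "dy": 0.3, "dz": 0.05},
-- [543.5 324.2 219.8]
```

>>> play_rows([
  {"hand": 0, "dx": 0.1, "dy": 0, "dz": -0.6, "wx": 0, "wy": 0, "wz": 0},
  {"hand": 0, "dx": 0.1, "dy": 0, "dz": -0.6, "wx": 0, "wy": 0, "wz": 0},
  {"hand": 0, "dx": 0.1, "dy": 0, "dz": -0.6, "wx": 0, "wy": 0, "wz": 0},
  {"hand": 0, "dx": 0.1, "dy": 0, "dz": -0.6, "wx": 0, "wy": 0, "wz": 0},
  {"hand": 0, "dx": 0.1, "dy": -0.05, "dz": -0.55, "wx": 0, "wy": 0, "wz": 0},
], newtons=60)

```text
time: 7.13
tool_pos: [504.0, -94.7, 117.7]
ee_rot: [-0.073, 0.608, 0.79, 0.038]
contact_force: [-0.5, 0.5, -1.4]
finger_gap: 0.097
grip_force: 60.0
```

>>> play_rows([
  {"hand": 0, "dx": 0.1, "dy": 0, "dz": -0.6, "wx": 0, "wy": 0, "wz": 0},
  {"hand": 0, "dx": 0.1, "dy": -0.05, "dz": -0.55, "wx": 0, "wy": 0, "wz": 0},
  {"hand": 0, "dx": 0.1, "dy": 0, "dz": -0.6, "wx": 0, "wy": 0, "wz": 0},
  {"hand": 0, "dx": 0.05, "dy": -0.05, "dz": -0.55, "wx": 0, "wy": 0, "wz": 0},
  {"hand": 0, "dx": 0.1, "dy": 0, "dz": -0.6, "wx": 0, "wy": 0, "wz": 0},
], newtons=60)

```text
time: 7.55
tool_pos: [503.5, -95.1, 146.7]
ee_rot: [-0.073, 0.608, 0.79, 0.038]
contact_force: [-0.4, 0.6, -1.0]
finger_gap: 0.095
grip_force: 60.0
```

```bash
python3 look.py scene s4 230 360 170 275 6
```

```text
7.6 [504.4 -95.2 147.8] [[-0.251, 0.966, -0.067], [0.955, 0.258, 0.149], [0.161, -0.027, -0.987]] [-0.34  0.18  0.63  1.82 -0.24  1.29  0.63] [-0.09413247  0.38946208 -0.17290695]
```

View pics/s4.png

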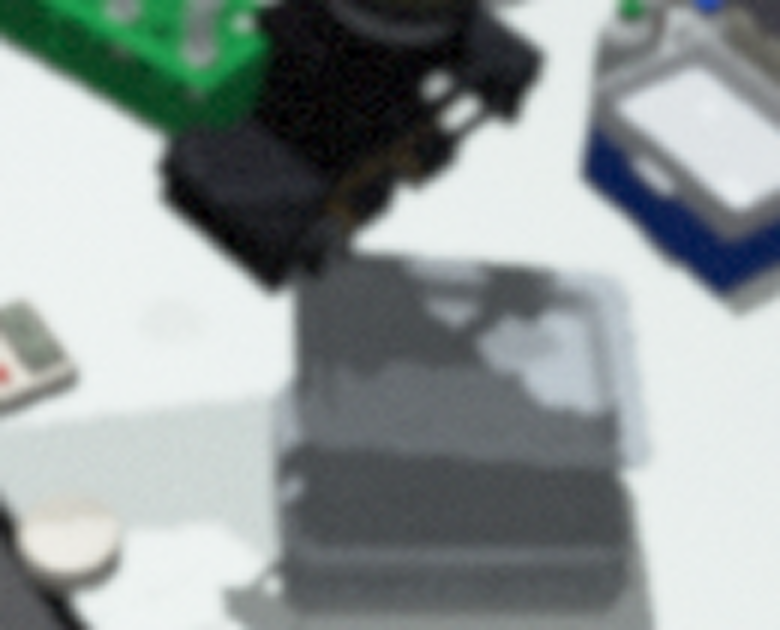

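The top tray (rim bottom edge about row 455) is clear of the stack. The stack stays put, with its front edge at rows 550–610. Next I level the tray and carry it to the rack.

>>> play_rows([
  {"hand": 0, "dx": 0.15, "dy": -0.05, "dz": -0.8, "wx": -0.002, "wy": -0.016, "wz": 0},
  {"hand": 0, "dx": 0.15, "dy": -0.05, "dz": -0.8, "wx": -0.002, "wy": -0.016, "wz": 0},
  {"hand": 0, "dx": 0.15, "dy": 0, "dz": -0.8, "wx": -0.002, "wy": -0.016, "wz": 0},
  {"hand": 0, "dx": 0.15, "dy": 0, "dz": -0.8, "wx": -0.004, "wy": -0.016, "wz": 0},
  {"hand": 0, "dx": 0.15, "dy": 0, "dz": -0.8, "wx": -0.002, "wy": -0.016, "wz": 0},
], newtons=60)

```text
time: 8.02
tool_pos: [503.1, -92.5, 187.8]
ee_rot: [-0.037, 0.609, 0.792, 0.018]
contact_force: [-0.5, 0.7, -1.7]
finger_gap: 0.101
grip_force: 60.0
```

>>> play_rows([
  {"hand": 0, "dx": 0.1, "dy": -0.05, "dz": -0.8, "wx": -0.004, "wy": -0.016, "wz": 0},
  {"hand": 0, "dx": 0.1, "dy": 0, "dz": -0.75, "wx": -0.002, "wy": -0.016, "wz": 0},
  {"hand": 0, "dx": 0.1, "dy": 0, "dz": -0.8, "wx": -0.004, "wy": -0.016, "wz": 0},
  {"hand": 0, "dx": 0.05, "dy": -0.05, "dz": -0.8, "wx": -0.002, "wy": -0.016, "wz": 0},
  {"hand": 0, "dx": 0.1, "dy": 0, "dz": -0.75, "wx": -0.004, "wy": -0.016, "wz": 0},
], newtons=60)

```text
time: 8.43
tool_pos: [501.8, -90.6, 226.8]
ee_rot: [-0.0, 0.61, 0.793, 0.0]
contact_force: [0.0, -0.8, -1.1]
finger_gap: 0.1
grip_force: 60.0
```

>>> play_rows([
  {"hand": 0, "dx": 1.2, "dy": 0.45, "dz": 0, "wx": 0, "wy": 0, "wz": 0},
  {"hand": 0, "dx": 1.2, "dy": 0.5, "dz": 0, "wx": 0, "wy": 0, "wz": 0},
  {"hand": 0, "dx": 1.2, "dy": 0.45, "dz": 0, "wx": 0, "wy": 0, "wz": 0},
  {"hand": 0, "dx": 1.2, "dy": 0.5, "dz": 0, "wx": 0, "wy": 0, "wz": 0},
  {"hand": 0, "dx": 1.9, "dy": 0.7, "dz": 0.05, "wx": 0, "wy": 0, "wz": 0},
], newtons=60)

```text
time: 8.85
tool_pos: [509.9, -19.8, 226.0]
ee_rot: [-0.0, 0.611, 0.792, 0.0]
contact_force: [0.1, -0.2, -0.5]
finger_gap: 0.092
grip_force: 60.0
```

>>> play_rows([
  {"hand": 0, "dx": 1.9, "dy": 0.7, "dz": 0.05, "wx": 0, "wy": 0, "wz": 0},
  {"hand": 0, "dx": 1.9, "dy": 0.7, "dz": 0, "wx": 0, "wy": 0, "wz": 0},
  {"hand": 0, "dx": 1.9, "dy": 0.7, "dz": 0.05, "wx": 0, "wy": 0, "wz": 0},
  {"hand": 0, "dx": 1.9, "dy": 0.7, "dz": 0, "wx": 0, "wy": 0, "wz": 0},
  {"hand": 0, "dx": 1.9, "dy": 0.7, "dz": 0, "wx": 0, "wy": 0, "wz": 0},
], newtons=60)

```text
time: 9.27
tool_pos: [519.2, 83.0, 224.9]
ee_rot: [-0.001, 0.61, 0.793, 0.0]
contact_force: [0.3, -0.5, -1.1]
finger_gap: 0.103
grip_force: 60.0
```

>>> play_rows([
  {"hand": 0, "dx": 1.9, "dy": 0.7, "dz": 0, "wx": 0, "wy": 0, "wz": 0},
  {"hand": 0, "dx": 1.9, "dy": 0.7, "dz": 0, "wx": 0, "wy": 0, "wz": 0},
  {"hand": 0, "dx": 1.9, "dy": 0.7, "dz": 0, "wx": 0, "wy": 0, "wz": 0},
  {"hand": 0, "dx": 1.9, "dy": 0.7, "dz": 0, "wx": 0, "wy": 0, "wz": 0},
  {"hand": 0, "dx": 1.9, "dy": 0.7, "dz": 0, "wx": 0, "wy": 0, "wz": 0},
], newtons=60)

```text
time: 9.68
tool_pos: [528.7, 183.9, 225.0]
ee_rot: [-0.001, 0.61, 0.793, 0.0]
contact_force: [0.4, -0.1, -1.1]
finger_gap: 0.094
grip_force: 60.0
```

>>> play_rows([
  {"hand": 0, "dx": 1.9, "dy": 0.7, "dz": 0, "wx": 0, "wy": 0, "wz": 0},
  {"hand": 0, "dx": 1.9, "dy": 0.7, "dz": 0, "wx": 0, "wy": 0, "wz": 0},
  {"hand": 0, "dx": 1.9, "dy": 0.7, "dz": 0, "wx": 0, "wy": 0, "wz": 0},
  {"hand": 0, "dx": 1.9, "dy": 0.75, "dz": 0, "wx": 0, "wy": 0, "wz": 0},
  {"hand": 0, "dx": 1.9, "dy": 0.75, "dz": 0, "wx": 0, "wy": 0, "wz": 0},
], newtons=60)

```text
time: 10.1
tool_pos: [539.0, 285.0, 225.0]
ee_rot: [-0.001, 0.61, 0.793, 0.0]
contact_force: [0.8, 0.2, -1.7]
finger_gap: 0.096
grip_force: 60.0
```

>>> play_rows([
  {"hand": 0, "dx": 1.2, "dy": 0.5, "dz": 0, "wx": 0, "wy": 0, "wz": 0},
  {"hand": 0, "dx": 1.0, "dy": 0.35, "dz": 0, "wx": 0, "wy": 0, "wz": 0},
  {"hand": 0, "dx": 0.8, "dy": 0.3, "dz": 0, "wx": 0, "wy": 0, "wz": 0},
  {"hand": 0, "dx": 0.5, "dy": 0.2, "dz": 0, "wx": 0, "wy": 0, "wz": 0},
  {"hand": 0, "dx": 0.3, "dy": 0.1, "dz": 0, "wx": 0, "wy": 0, "wz": 0},
], newtons=60)

```text
time: 10.52
tool_pos: [543.6, 324.1, 225.1]
ee_rot: [-0.001, 0.61, 0.792, 0.0]
contact_force: [0.0, -0.5, -1.3]
finger_gap: 0.099
grip_force: 60.0
```

>>> play_rows([
  {"hand": 0, "dx": 0, "dy": 0, "dz": 0, "wx": 0, "wy": 0, "wz": 0},
  {"hand": 0, "dx": 0, "dy": 0, "dz": 0, "wx": 0, "wy": 0, "wz": 0},
  {"hand": 0, "dx": 0, "dy": 0, "dz": 0, "wx": 0, "wy": 0, "wz": 0},
  {"hand": 0, "dx": 0, "dy": 0, "dz": 0, "wx": 0, "wy": 0, "wz": 0},
], newtons=60)

```text
time: 10.85
tool_pos: [543.7, 323.1, 225.3]
ee_rot: [-0.001, 0.61, 0.792, 0.0]
contact_force: [-0.0, -0.3, -1.2]
finger_gap: 0.098
grip_force: 60.0
```

```bash
python3 look.py scene s5 180 340 80 280 3; python3 - <<'E'
from h import *
p,d,c=shoot('top','t5'); 
for w in (cloud(d,c),cloud(load('s5')[1],load('s5')[2])):
    m=(w[...,2]>180)&(w[...,2]<232)&(abs(w[...,0]-582)<120)&(abs(w[...,1]-245)<140); P=w[m]
    print(m.sum(),cv2.minAreaRect(P[:,:2].astype(np.float32)),np.linalg.lstsq(np.c_[P[:,:2]-[582,245],np.ones(len(P))],P[:,2],rcond=None)[0])
w=cloud(d,c);m=(w[...,2]>38)&(w[...,2]<75)&(abs(w[...,0]-540)<130)&(abs(w[...,1]+170)<130)
print('stack',cv2.minAreaRect(w[m][:,:2].astype(np.float32)),np.median(w[m],0))
E
```

```text
10.9 [543.7 323.3 225.3] [[-0.255, 0.967, -0.001], [0.967, 0.255, 0.002], [0.002, -0.0, -1.0]] [-0.81  0.28  0.29  1.51 -0.08  1.36 -0.26] [-0.5844194  -0.68038218 -1.53678137]
3737 ((582.3797607421875, 244.7046661376953), (119.81394958496094, 170.0651397705078), 59.90061950683594) [ 2.20265267e-04 -2.38073330e-02  2.12867733e+02]
1007 ((577.76123046875, 243.80838012695312), (123.40290832519531, 173.95591735839844), 59.30524826049805) [-2.11564244e-02 -2.24592551e-02  2.14397443e+02]
stack ((540.689453125, -169.6319580078125), (120.79247283935547, 170.45631408691406), 59.942039489746094) [ 541.54320067 -172.10195506   46.04698959]
```

View pics/s5.png

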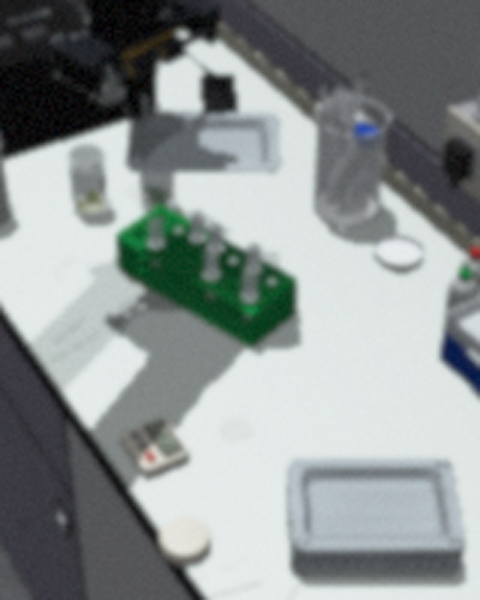

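The tray is held level over the rack, with its middle at (582, 245) and a tilt of about 0.02. The stack hasn't moved, and the rack and bystanders are in place, so I'm handing it in.

```bash
python3 -c "
from station import *
print(close_job())"
```

```text
the job is handed in; nothing more can be done
None
```

I peeled the top tray off by its tab and handed the job in with the tray still gripped at 60 N. It was level to about 0.02 rad, roughly 20 cm above the worktop and within about 1 mm of the rack's middle. The stack measured within 1 mm of its start, and the rack and bystanders looked undisturbed in the last picture. Handing in returned no verdict.

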